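# Leave the washed printing kit to dry

### The arm

A 6-joint arm with a two-finger parallel gripper is mounted at the origin on the work surface. World frame = base frame: x ahead of the robot, y to its left, z up, the work surface at z = 0. Lengths are in mm, angles in rad, forces in N, time in s.
With the tool pointing down it reaches from about 275 to 825 mm from the base axis. Payload 5.2 kg.
Tool frame: the origin (TCP) lies at the very end of the fingers, on their centre line; the grasp point (between the pads) lies 19 mm behind it; z points along the fingers, y is the line along which they close (so a half turn about z gives the same grasp; the last joint's range is limited). The gripper opens to 93 mm and grips with 3 to 60 N. Pads are 15 mm wide; open, the fingers measure 128 mm over their backs; the gripper's body (75 mm by 188 mm) begins 65 mm behind the grasp point.
Start: joints at [0.961, 0.259, 1.535, -0, 1.348, -0.203], TCP at [217.599, 505.129, 218.653] pointing down, gripper open.
Joint ranges: [-3.14, 3.14], [-0.91, 2.08], [0.19, 2.58], [-1.22, 4.36], [0.22, 2.71], [-3.12, 3.12]. Speed limits (rad/s): [2.57, 2.57, 3.14, 3.14, 3.14, 3.14].

### API

Orientations are given as [roll, pitch, yaw] about the fixed x, y, z axes, in that order (R = Rz(yaw) Ry(pitch) Rx(roll)).
In Python, from bench import robot gives the robot as it stands. Calls block until the motion is done:
- robot.move_ptp(position, orientation): joint-space move of the TCP to a pose.
- robot.move_linear(position, ori=None, speed=150, f_stop=None): straight line of the TCP; ori=None keeps the orientation; speed is the mean speed in mm/s. With f_stop (N) it stops when the force on the tool has changed by that much, and returns True; else False.
- robot.move_j(angles): joint-space move.
- robot.move_gripper(opening): opening from 0.0 (shut) to 1.0 (fully open); the grip force is fixed at half the most; returns when the fingers have stopped.
- robot.sleep(seconds).
- robot.inverse_kinematics(position, orientation): joint angles nearest the present ones, or None.
- robot.get_image(name): name is "scene" or "side" or "wrist"; returns a dict with "img" (480x640x3 uint8, blue, green, red), "fovy" (degrees; the focal length in pixels is half the picture's height over the tangent of half this angle, whatever the lens; pixels are square), "cx", "cy" (the principal point, pixels), "eye" and "orientation" of the camera in the world. Camera axes: x right, y down, z forward; pixel columns grow to the right and rows downward; lengths in mm; the calibration is good to about 2 mm. The wrist camera is an equidistant fisheye: a pixel r from the principal point sees the ray r / f radians off the axis. A picture is of the moment at which its call begins. There is no depth.
A pose or a line that the arm cannot do raises robot.MotionError and nothing moves.
- robot.hand_in(): hands the job in; it is judged then, once.
Readings, each from a call of its own:
- robot.current_t(): time.
- robot.current_qpos(): joint angles.
- robot.current_joint_vel(): joint speeds.
- robot.current_joint_efforts(): joint torques, N m.
- robot.current_tcp_pos(): TCP position.
- robot.current_eef_rot(): TCP orientation.
- robot.current_contact_force(): force on the tool from outside, world axes, zero at the start.
- robot.current_ft_torque(): the same for the moment, N m.
- robot.current_gripper_width(): opening from 0.0 (shut) to 1.0 (fully open).
- robot.current_finger_force(): force on a finger pad.
Only numpy, scipy, OpenCV 4.12 (cv2) and the standard library are available. Lean on these libraries where they do the work, as an engineer would, in place of code of your own. Each camera call takes 0.05 s, during which the arm holds its last target. There are 200 camera calls.

### The job

Leave the washed printing kit to dry: slide the ink roller's steel rod fully home into the sprung rod clamp, until the wooden grip meets the clamp's face and the spring plunger holds the rod, and leave it hanging there level and the right way up. Stack all the wooden slats on the table as an open tower on the cork board, two to a layer, each layer crosswise to the one below: the first two on the green stripes, every further pair centred across the pair beneath and as far apart as the stripes, and an odd last slat alone on one side of the top. Do not disturb the pencil holder and the two stamps.

Things in the scene. Friction and masses are not known exactly. Their poses are not given: they have to be found in the camera images.
- clamp: grey sprung rod clamp, fixed: block 64 (x) x 50 (y) mm, 92 mm tall, on a dark 110 x 100 x 10 mm base plate that reaches 13 mm in front of the block. A level 18.5 x 18.5 mm square bore runs right through along its x axis, 75 mm above the table. Origin under the block's centre at table height; +x is the way the rod goes in; z up
- mouth (a point): centre of the bore's mouth, on the clamp's front face (32 mm towards clamp -x from its origin, 75 mm up); axes as the clamp's
- plunger (a joint): spring plunger in the clamp's +y side, 34 mm behind the mouth: a round brass nose (7 mm radius) standing 7 mm into the bore at 0 m, pushed out to about 0.0045 m by a rod (range 0 to 0.009 m). Spring force 1.8 N at 0, 3.8 N at 0.0045 m. It presses the rod against the bore's -y wall, 1.3 mm off the centre line
- plunger_knob (a point): outer end of the plunger's red knob on the clamp's +y side (22 mm dia.), which moves outward with the nose
- brayer: ink roller (220 g) lying flat: wooden grip block 70 (x) x 28 (y) x 40 (z) mm; a steel rod of 16 mm dia. sticks out 70 mm from its +x end (last 16 mm tapered to 6 mm), axis 22 mm above the underside; at its -x end an 88 mm wide yoke and a black roller 38 mm dia., reaching 84 mm from the origin. Origin: centre of the block's underside; +x along the rod, z up. Grip the block's 28 mm width
- shoulder (a point): centre of the block's +x end, where the rod comes out (35 mm towards +x from the brayer's origin, 22 mm above its underside); axes as the brayer's
- board: cork drying board, fixed, 120 x 120 x 6 mm, with two green stripes along its x axis, 32 mm to either side (y) of its middle, each as wide as a slat. Origin under its centre at table height, its top 6 mm up
- slat1: wooden slat 100 (x) x 18 (y) x 18 (z) mm, square in section (any long face may be up), 25 g, flat on the table; origin at its centre, 9 mm above what it lies on, x along its length; may be absent
- slat2: wooden slat 100 (x) x 18 (y) x 18 (z) mm, square in section (any long face may be up), 25 g, flat on the table; origin at its centre, 9 mm above what it lies on, x along its length; may be absent
- slat3: wooden slat 100 (x) x 18 (y) x 18 (z) mm, square in section (any long face may be up), 25 g, flat on the table; origin at its centre, 9 mm above what it lies on, x along its length; may be absent
- slat4: wooden slat 100 (x) x 18 (y) x 18 (z) mm, square in section (any long face may be up), 25 g, flat on the table; origin at its centre, 9 mm above what it lies on, x along its length; may be absent
- slat5: wooden slat 100 (x) x 18 (y) x 18 (z) mm, square in section (any long face may be up), 25 g, flat on the table; origin at its centre, 9 mm above what it lies on, x along its length; may be absent
- slat6: wooden slat 100 (x) x 18 (y) x 18 (z) mm, square in section (any long face may be up), 25 g, flat on the table; origin at its centre, 9 mm above what it lies on, x along its length; may be absent
- slat7: wooden slat 100 (x) x 18 (y) x 18 (z) mm, square in section (any long face may be up), 25 g, flat on the table; origin at its centre, 9 mm above what it lies on, x along its length; may be absent
- slat8: wooden slat 100 (x) x 18 (y) x 18 (z) mm, square in section (any long face may be up), 25 g, flat on the table; origin at its centre, 9 mm above what it lies on, x along its length; may be absent
- teapot: white teapot-shaped ceramic pencil holder with pencils, about 92 mm wide and 150 mm tall, loose; bystander; origin at the centre of its underside
- stamp1: orange hard silicone stamp 70 x 50 x 38 mm, loose; bystander; origin at the centre of its underside
- stamp2: blue hard silicone stamp 70 x 50 x 38 mm, loose; bystander; origin at the centre of its underside
- woodbox: open wooden stacking box 120 x 120 x 70 mm, fixed; bystander; origin under its centre

How it is judged (in metres and radians):
At the end, for the whole second after the job is handed in: Brayer shoulder within 4 mm of the mouth, 5 mm sideways, axis within 0.08 rad, upright, plunger out over 2 mm. Each slat level in its layer (4 mm), along board x, then y, alternately (0.2 rad), 23.5-40.5 mm off the middle, centred within 15 mm. All at rest (x of shoulder in the frame of mouth above -0.004 m and y of shoulder in the frame of mouth between -0.005 and 0.005 m and z of shoulder in the frame of mouth between -0.005 and 0.005 m and angle between the x axis of brayer and the x axis of clamp, either way round below 0.08 rad and angle between brayer's own z axis and vertical below 0.15 rad and value of joint plunger above 0.002 m and contact force between clamp and brayer above 1 N and linear speed of each of brayer, slat1, slat2, slat3, slat4, slat5, slat6, slat7, slat8 below 0.02 m/s and (((z of slat1 in the frame of board between 0.011 and 0.019 m or z of slat1 in the frame of board between 0.047 and 0.055 m) and (y of slat1 in the frame of board between 0.0235 and 0.0405 m or y of slat1 in the frame of board between -0.0405 and -0.0235 m) and x of slat1 in the frame of board between -0.015 and 0.015 m and angle between the x axis of slat1 and the x axis of board, either way round below 0.2 rad) or ((z of slat1 in the frame of board between 0.029 and 0.037 m or z of slat1 in the frame of board between 0.065 and 0.073 m) and (x of slat1 in the frame of board between 0.0235 and 0.0405 m or x of slat1 in the frame of board between -0.0405 and -0.0235 m) and y of slat1 in the frame of board between -0.015 and 0.015 m and angle between the x axis of slat1 and the y axis of board, either way round below 0.2 rad)) and (((z of slat2 in the frame of board between 0.011 and 0.019 m or z of slat2 in the frame of board between 0.047 and 0.055 m) and (y of slat2 in the frame of board between 0.0235 and 0.0405 m or y of slat2 in the frame of board between -0.0405 and -0.0235 m) and x of slat2 in the frame of board between -0.015 and 0.015 m and angle between the x axis of slat2 and the x axis of board, either way round below 0.2 rad) or ((z of slat2 in the frame of board between 0.029 and 0.037 m or z of slat2 in the frame of board between 0.065 and 0.073 m) and (x of slat2 in the frame of board between 0.0235 and 0.0405 m or x of slat2 in the frame of board between -0.0405 and -0.0235 m) and y of slat2 in the frame of board between -0.015 and 0.015 m and angle between the x axis of slat2 and the y axis of board, either way round below 0.2 rad)) and (((z of slat3 in the frame of board between 0.011 and 0.019 m or z of slat3 in the frame of board between 0.047 and 0.055 m) and (y of slat3 in the frame of board between 0.0235 and 0.0405 m or y of slat3 in the frame of board between -0.0405 and -0.0235 m) and x of slat3 in the frame of board between -0.015 and 0.015 m and angle between the x axis of slat3 and the x axis of board, either way round below 0.2 rad) or ((z of slat3 in the frame of board between 0.029 and 0.037 m or z of slat3 in the frame of board between 0.065 and 0.073 m) and (x of slat3 in the frame of board between 0.0235 and 0.0405 m or x of slat3 in the frame of board between -0.0405 and -0.0235 m) and y of slat3 in the frame of board between -0.015 and 0.015 m and angle between the x axis of slat3 and the y axis of board, either way round below 0.2 rad)) and (((z of slat4 in the frame of board between 0.011 and 0.019 m or z of slat4 in the frame of board between 0.047 and 0.055 m) and (y of slat4 in the frame of board between 0.0235 and 0.0405 m or y of slat4 in the frame of board between -0.0405 and -0.0235 m) and x of slat4 in the frame of board between -0.015 and 0.015 m and angle between the x axis of slat4 and the x axis of board, either way round below 0.2 rad) or ((z of slat4 in the frame of board between 0.029 and 0.037 m or z of slat4 in the frame of board between 0.065 and 0.073 m) and (x of slat4 in the frame of board between 0.0235 and 0.0405 m or x of slat4 in the frame of board between -0.0405 and -0.0235 m) and y of slat4 in the frame of board between -0.015 and 0.015 m and angle between the x axis of slat4 and the y axis of board, either way round below 0.2 rad)) and (((z of slat5 in the frame of board between 0.011 and 0.019 m or z of slat5 in the frame of board between 0.047 and 0.055 m) and (y of slat5 in the frame of board between 0.0235 and 0.0405 m or y of slat5 in the frame of board between -0.0405 and -0.0235 m) and x of slat5 in the frame of board between -0.015 and 0.015 m and angle between the x axis of slat5 and the x axis of board, either way round below 0.2 rad) or ((z of slat5 in the frame of board between 0.029 and 0.037 m or z of slat5 in the frame of board between 0.065 and 0.073 m) and (x of slat5 in the frame of board between 0.0235 and 0.0405 m or x of slat5 in the frame of board between -0.0405 and -0.0235 m) and y of slat5 in the frame of board between -0.015 and 0.015 m and angle between the x axis of slat5 and the y axis of board, either way round below 0.2 rad)) and (((z of slat6 in the frame of board between 0.011 and 0.019 m or z of slat6 in the frame of board between 0.047 and 0.055 m) and (y of slat6 in the frame of board between 0.0235 and 0.0405 m or y of slat6 in the frame of board between -0.0405 and -0.0235 m) and x of slat6 in the frame of board between -0.015 and 0.015 m and angle between the x axis of slat6 and the x axis of board, either way round below 0.2 rad) or ((z of slat6 in the frame of board between 0.029 and 0.037 m or z of slat6 in the frame of board between 0.065 and 0.073 m) and (x of slat6 in the frame of board between 0.0235 and 0.0405 m or x of slat6 in the frame of board between -0.0405 and -0.0235 m) and y of slat6 in the frame of board between -0.015 and 0.015 m and angle between the x axis of slat6 and the y axis of board, either way round below 0.2 rad)) and (((z of slat7 in the frame of board between 0.011 and 0.019 m or z of slat7 in the frame of board between 0.047 and 0.055 m) and (y of slat7 in the frame of board between 0.0235 and 0.0405 m or y of slat7 in the frame of board between -0.0405 and -0.0235 m) and x of slat7 in the frame of board between -0.015 and 0.015 m and angle between the x axis of slat7 and the x axis of board, either way round below 0.2 rad) or ((z of slat7 in the frame of board between 0.029 and 0.037 m or z of slat7 in the frame of board between 0.065 and 0.073 m) and (x of slat7 in the frame of board between 0.0235 and 0.0405 m or x of slat7 in the frame of board between -0.0405 and -0.0235 m) and y of slat7 in the frame of board between -0.015 and 0.015 m and angle between the x axis of slat7 and the y axis of board, either way round below 0.2 rad)) and (((z of slat8 in the frame of board between 0.011 and 0.019 m or z of slat8 in the frame of board between 0.047 and 0.055 m) and (y of slat8 in the frame of board between 0.0235 and 0.0405 m or y of slat8 in the frame of board between -0.0405 and -0.0235 m) and x of slat8 in the frame of board between -0.015 and 0.015 m and angle between the x axis of slat8 and the x axis of board, either way round below 0.2 rad) or ((z of slat8 in the frame of board between 0.029 and 0.037 m or z of slat8 in the frame of board between 0.065 and 0.073 m) and (x of slat8 in the frame of board between 0.0235 and 0.0405 m or x of slat8 in the frame of board between -0.0405 and -0.0235 m) and y of slat8 in the frame of board between -0.015 and 0.015 m and angle between the x axis of slat8 and the y axis of board, either way round below 0.2 rad))); the robot touches nothing.
It fails at once if the teapot-shaped pencil holder is moved more than 25 mm or tipped (distance of teapot from where it was at the start of the episode above 0.025 m or angle between teapot's own z axis and vertical above 0.4 rad).
It fails at once if the orange stamp is moved more than 25 mm or tipped (distance of stamp1 from where it was at the start of the episode above 0.025 m or angle between stamp1's own z axis and vertical above 0.4 rad).
It fails at once if the blue stamp is moved more than 25 mm or tipped (distance of stamp2 from where it was at the start of the episode above 0.025 m or angle between stamp2's own z axis and vertical above 0.4 rad).
Of slat1, slat2, slat3, slat4, slat5, slat6, slat7, slat8 only 6 to 8 are there at a start; the rules pass over those that are not, and their reading is None.
At some moment in a run one of brayer, slat1, slat2, slat3, slat4, slat5, slat6, slat7, slat8 may be knocked a few centimetres aside while the robot is not near it.
It also fails if it takes over 210 s, if anything falls off the work surface, if the arm or the gripper's body presses on something with over 40 N, if the wrist force passes 120 N, or if a joint passes its speed limit or range.

## Working session

There is one attempt and no reset: what is moved stays moved. The work goes in short steps, each a Python script; the robot and the scene stay as the last script left them, time stands still between calls to the robot, and variables do not carry over. Pictures are saved under pics/ and viewed, at most 14 in all, crops included, and the job is handed in when it is done.

```bash
mkdir -p pics; ls; cat > h.py <<'E'
import numpy as np, cv2
from scipy.spatial.transform import Rotation as R
from bench import robot
def snap(name,fn):
    d=robot.get_image(name); cv2.imwrite('pics/'+fn+'.png',d['img'])
    import pickle; pickle.dump(d,open('pics/'+fn+'.pkl','wb')); return d
E
python3 - <<'E'
from h import *
for n in ['scene','side','wrist']:
    d=snap(n,n+'0'); print(n,{k:v for k,v in d.items() if k!='img'})
print(robot.current_t())
E
```

```text
bench.py
pics
scene {'fovy': 43.74985477625318, 'cx': 323.75965660044204, 'cy': 240.65920288824205, 'eye': array([1244.80869861,  770.96665996,  819.89838454]), 'orientation': array([-2.20743681, -0.01765739,  2.44083419])}
side {'fovy': 49.55001096474453, 'cx': 308.1389363798847, 'cy': 236.14247373473106, 'eye': array([210.5948552 , 767.58225701, 966.90884827]), 'orientation': array([-2.36721544,  0.0187559 , -2.74390364])}
wrist {'fovy': 65.70646984690485, 'cx': 318.04703500813133, 'cy': 241.77275376636945, 'eye': array([143.82091631, 537.35178313, 383.12816171]), 'orientation': array([2.85293871e+00, 1.56357401e-03, 1.16452002e+00])}
0.15
```

View pics/scene0.png

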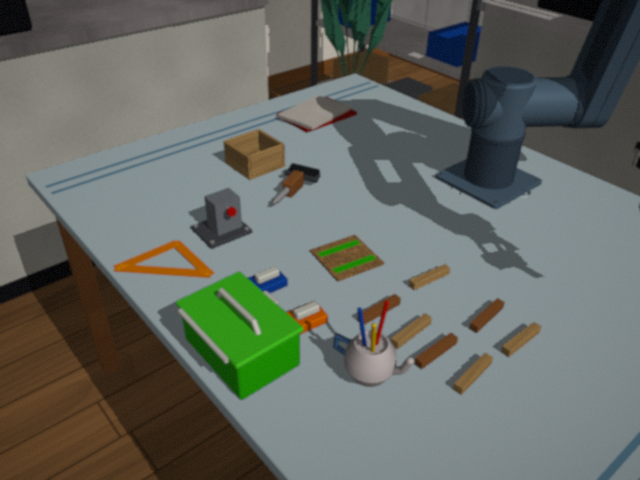

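View pics/side0.png

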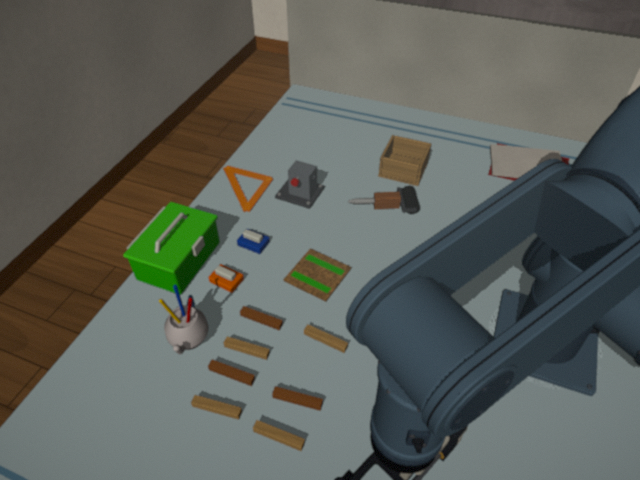

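Scene shows seven slats (4 light, 3 dark), brayer at (295,182) pointing towards the lower left, clamp at (223,215), board at (346,256), stamps at (268,280)/(308,318), teapot at (371,357). The side view agrees: seven slats between (190..350, 305..450), brayer rod tip at (350,201). Some slats are near the teapot.

```bash
cat >> h.py <<'E'
import pickle
def load(fn): return pickle.load(open('pics/'+fn+'.pkl','rb'))
def cam(d,wrist):
    return dict(f=240/np.tan(np.radians(d['fovy']/2)),c=np.array([d['cx'],d['cy']]),e=np.array(d['eye']),R=R.from_euler('xyz',d['orientation']).as_matrix(),w=wrist)
def proj(c,P):
    p=(np.atleast_2d(P)-c['e'])@c['R']; rho=np.hypot(p[:,0],p[:,1])
    if c['w']: s=np.arctan2(rho,p[:,2])/np.maximum(rho,1e-9)
    else: s=1/p[:,2]
    return c['c']+c['f']*p[:,:2]*s[:,None]
def unproj(c,uv,z=0):
    q=(np.atleast_2d(uv)-c['c'])/c['f']
    if c['w']:
        r=np.hypot(*q.T)[:,None]; v=np.hstack([q*np.sinc(r/np.pi),np.cos(r)])
    else: v=np.hstack([q,np.ones((len(q),1))])
    v=v@c['R'].T; return c['e']+v*((z-c['e'][2])/v[:,2])[:,None]
E
python3 - <<'E'
from h import *
np.set_printoptions(precision=0,suppress=True)
s=cam(load('scene0'),0);t=cam(load('side0'),0)
print(unproj(s,[(380,308),(411,330),(437,350),(473,372),(487,315),(521,339),(430,276)],9)[:,:2])
print(unproj(t,[(262,317),(247,346),(231,372),(217,405),(298,397),(279,434),(326,337)],9)[:,:2])
print('board',unproj(s,[(346,256)],6),unproj(t,[(318,274)],6))
print('brayer block',unproj(s,[(294,181)],30),unproj(t,[(387,200)],30),'tip',unproj(s,[(272,203)],22),unproj(t,[(350,201)],22))
print('clamp',unproj(s,[(222,231)],5),unproj(t,[(300,192)],5))
print('teapot',unproj(s,[(371,365)],20),unproj(t,[(187,330)],20))
print('stamps',unproj(s,[(306,322),(268,283)],15),unproj(t,[(226,280),(252,242)],15))
E
```

```text
[[584. 184.]
 [582. 265.]
 [582. 331.]
 [573. 406.]
 [435. 331.]
 [438. 412.]
 [432. 180.]]
[[588. 183.]
 [584. 262.]
 [586. 330.]
 [577. 404.]
 [436. 329.]
 [439. 411.]
 [436. 178.]]
board [[522.  13.   6.]] [[520.  17.   6.]]
brayer block [[ 439. -281.   30.]] [[ 437. -275.   30.]] tip [[ 537. -243.   22.]] [[ 531. -243.   22.]]
clamp [[ 684. -240.    5.]] [[ 681. -245.    5.]]
teapot [[709. 286.  20.]] [[720. 282.  20.]]
stamps [[727. 127.  15.]
 [716. -12.  15.]] [[713. 122.  15.]
 [712. -12.  15.]]
```

View pics/wrist0.png

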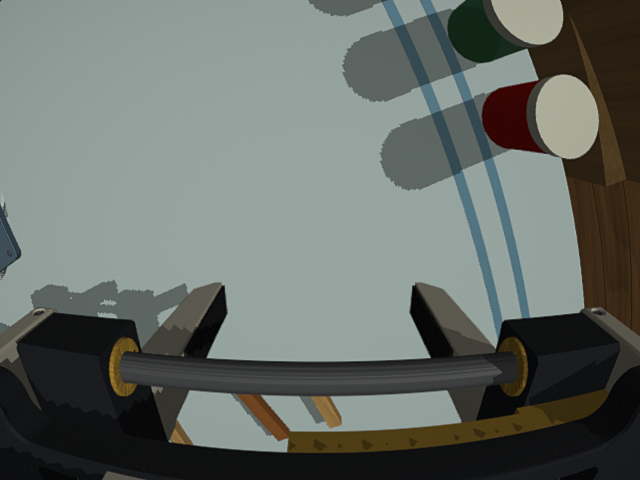

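Wrist view: the gripper occupies the bottom (rows >300); the camera looks beyond the hand at empty table. So I'll place the TCP short of the targets and look outward.

```bash
python3 - <<'E'
from h import *
np.set_printoptions(precision=3,suppress=True)
rot=robot.current_eef_rot(); p=np.array(robot.current_tcp_pos()); print(rot,p)
w=cam(load('wrist0'),1); Rt=R.from_euler('xyz',rot).as_matrix()
print('eye in tcp',Rt.T@(w['e']-p)); print('cam axes in tcp',Rt.T@w['R'])
print('lookpt in tcp',Rt.T@(unproj(w,[w['c']])[0]-p))
# candidate viewing poses: camera direction = tool -x or +x?
for yaw in (0,np.pi,np.pi/2,-np.pi/2):
  for pos in ([400,250,330],[340,-200,330],[330,60,330],[470,-250,300]):
    q=robot.inverse_kinematics(pos,[np.pi,0,yaw]); print(yaw,pos,None if q is None else np.array(q))
E
```

```text
[-3.14  -0.     2.735] [217.372 504.785 218.021]
eye in tcp [  80.473    0.584 -165.09 ]
cam axes in tcp [[ 0.001 -0.959 -0.285]
 [ 1.     0.001 -0.   ]
 [ 0.    -0.285  0.959]]
lookpt in tcp [-33.385   0.563 218.013]
0 [400, 250, 330] [ 0.321  0.061  1.506 -0.     1.575  1.892]
0 [340, -200, 330] [-0.816 -0.089  1.653 -0.     1.578  0.754]
0 [330, 60, 330] [-0.157 -0.209  1.75  -0.     1.6    1.414]
0 [470, -250, 300] [-0.699  0.185  1.433 -0.     1.524  0.872]
3.141592653589793 [400, 250, 330] [ 0.321  0.061  1.506  0.     1.575 -1.249]
3.141592653589793 [340, -200, 330] [-0.816 -0.089  1.653  0.     1.578 -2.387]
3.141592653589793 [330, 60, 330] [-0.157 -0.209  1.75   0.     1.6   -1.728]
3.141592653589793 [470, -250, 300] [-0.699  0.185  1.433  0.     1.524 -2.269]
1.5707963267948966 [400, 250, 330] [ 0.321  0.061  1.506 -0.     1.575  0.321]
1.5707963267948966 [340, -200, 330] [-0.816 -0.089  1.653  0.     1.578 -0.816]
1.5707963267948966 [330, 60, 330] [-0.157 -0.209  1.75   0.     1.6   -0.157]
1.5707963267948966 [470, -250, 300] [-0.699  0.185  1.433  0.     1.524 -0.699]
-1.5707963267948966 [400, 250, 330] [ 0.321  0.061  1.506  0.     1.575 -2.82 ]
-1.5707963267948966 [340, -200, 330] [-0.816 -0.089  1.653 -0.     1.578  2.325]
-1.5707963267948966 [330, 60, 330] [-0.157 -0.209  1.75  -0.     1.6    2.985]
-1.5707963267948966 [470, -250, 300] [-0.699  0.185  1.433 -0.     1.524  2.443]
```

```bash
python3 - <<'E'
from h import *
robot.move_ptp([430,290,350],[np.pi,0,0]); print(robot.current_t()); snap('wrist','wA')
robot.move_ptp([510,-160,350],[np.pi,0,0]); print(robot.current_t()); snap('wrist','wB')
snap('scene','scene1'); snap('side','side1')
E
```

```text
2.0083
3.7333
```

View pics/wA.png

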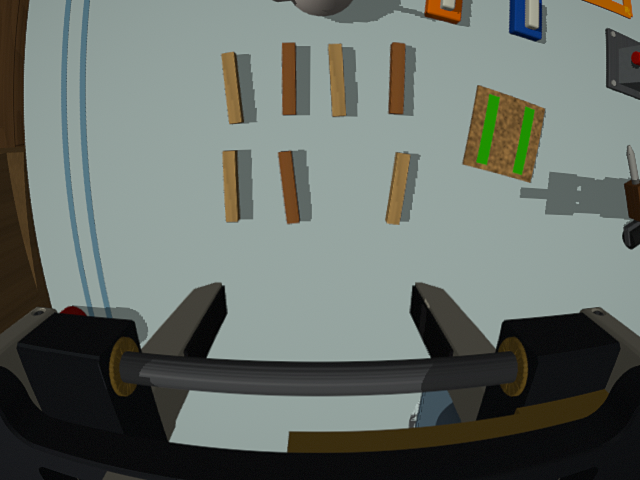

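View pics/wB.png

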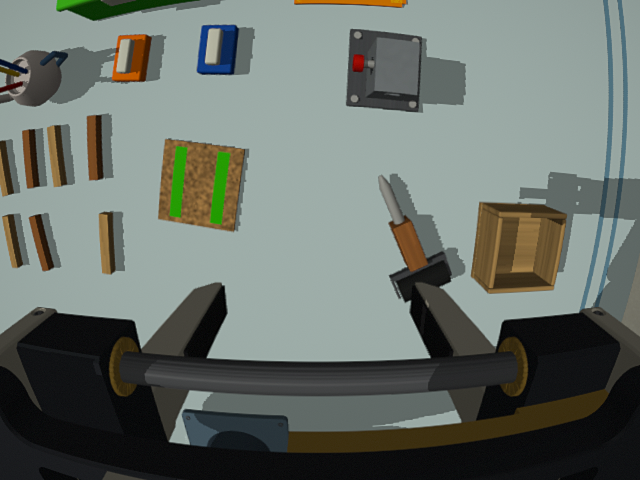

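Both wrist views are clear: wA shows the seven slats (tops at (232,88),(289,78),(337,80),(398,78),(231,186),(290,187),(398,188)) and wB shows the board (202,185), the clamp (384,70) with its red knob at left (so clamp +x ≈ world +x), and the brayer with its tip at (381,178). Fit the slats and board by silhouette, and enlarge the clamp and brayer.

```bash
cat >> h.py <<'E'
from scipy.optimize import minimize
def box(lx,ly,z0,z1,x0=0,y0=0):
    return np.array([[x0+a*lx/2,y0+b*ly/2,z] for a in(-1,1) for b in(-1,1) for z in(z0,z1)])
def place(V,p): 
    c,s=np.cos(p[2]),np.sin(p[2]); return np.c_[p[0]+c*V[:,0]-s*V[:,1],p[1]+s*V[:,0]+c*V[:,1],V[:,2]]
def fit(c,mask,V,p0,S=4):
    """fit x,y,yaw of convex model V to binary component mask; returns pose, IoU"""
    x,y,w,h=cv2.boundingRect(mask); x0,y0,w,h=x-12,y-12,w+24,h+24
    M=np.array([[S,0,-S*x0+(S-1)/2],[0,S,-S*y0+(S-1)/2]],float)
    m=(cv2.warpAffine(mask.astype(np.float32),M,(w*S,h*S))>.5*mask.max()).astype(np.uint8)
    def cost(q):
        uv=(proj(c,place(V,[q[0],q[1],q[2]/50]))-[x0,y0])*S+(S-1)/2
        r=np.zeros_like(m); cv2.fillConvexPoly(r,cv2.convexHull((uv*16).round().astype(np.int32)),1,shift=4)
        return 1-(r&m).sum()/max(1,(r|m).sum())
    best=None
    for dy in (0,.1,-.1):
        q0=np.array([p0[0],p0[1],(p0[2]+dy)*50]); 
        r=minimize(cost,q0,method='Nelder-Mead',options=dict(initial_simplex=q0+np.vstack([np.zeros(3),4*np.eye(3)]),xatol=.05,fatol=1e-5))
        if best is None or r.fun<best.fun: best=r
    return np.array([best.x[0],best.x[1],best.x[2]/50]),1-best.fun
def comps(m,lo,hi):
    n,l,st,_=cv2.connectedComponentsWithStats(m.astype(np.uint8))
    return [(l==i).astype(np.uint8)*255 for i in range(1,n) if lo<st[i,4]<hi]
SLAT=box(100,18,0,18); BOARD=box(120,120,0,6)
def wood(img):
    h=cv2.cvtColor(img,cv2.COLOR_BGR2HSV); return (h[...,0]<26)&(h[...,0]>4)&(h[...,1]>75)
def slats(d,w=1,z=0,lo=500,hi=3000,box_=None,rows=300):
    c=cam(d,w); out=[]; m=wood(d['img']); m[rows:]=0
    for k in comps(m,lo,hi):
        ys,xs=np.nonzero(k); p=unproj(c,[(xs.mean(),ys.mean())],z+9)[0]
        pts=unproj(c,np.c_[xs,ys],z+9)[:,:2]; v=np.linalg.svd(pts-pts.mean(0),full_matrices=False)[2][0]
        p,i=fit(c,k,SLAT+[0,0,z],[p[0],p[1],np.arctan2(v[1],v[0])])
        p[2]=(p[2]+np.pi/2)%np.pi-np.pi/2; out.append((*p,i,len(xs)))
    return np.array(out)
E
python3 - <<'E'
from h import *
np.set_printoptions(precision=3,suppress=True)
d=load('wA'); print(slats(d))
for fn in ('scene0','side0'): print(fn); print(slats(load(fn),0,lo=150,hi=900,rows=480))
for fn in ('wA','wB'):
    d=load(fn);h=cv2.cvtColor(d['img'],cv2.COLOR_BGR2HSV)
    m=((h[...,0]<75)&(h[...,0]>4)&(h[...,1]>75)).astype(np.uint8); m[300:]=0
    m=cv2.morphologyEx(m,cv2.MORPH_CLOSE,np.ones((3,3)))
    for k in comps(m,4500,12000):
        c=cam(d,1);ys,xs=np.nonzero(k);p=unproj(c,[(xs.mean(),ys.mean())],6)[0]; print(fn,'board',fit(c,k,BOARD,[p[0],p[1],-.1]))
d=load('wB'); im=d['img']
a=cv2.resize(im[20:120,335:460],None,fx=5,fy=5,interpolation=cv2.INTER_CUBIC); b=cv2.resize(im[165:305,365:465],None,fx=4,fy=4,interpolation=cv2.INTER_CUBIC)
cv2.imwrite('pics/cl.png',a); cv2.imwrite('pics/br.png',b)
E
```

```text
[[ 698.131  142.15     1.422    0.579  626.   ]
 [ 585.859  330.889    0.003    0.933  994.   ]
 [ 589.478  184.95    -0.03     0.91  1039.   ]
 [ 583.374  266.586    0.059    0.931  991.   ]
 [ 576.3    408.299    0.122    0.896 1023.   ]
 [ 438.694  412.819   -0.004    0.881  993.   ]
 [ 436.912  331.474    0.1      0.896  952.   ]
 [ 436.285  180.743   -0.121    0.923 1042.   ]]
scene0
[[-301.712 -892.982    0.965    0.317  260.   ]
 [-158.81  -836.892   -0.459    0.364  482.   ]
 [ 419.031 -302.065    0.615    0.575  378.   ]
 [ 431.266  178.747   -0.079    0.857  442.   ]
 [ 581.321  183.673    0.011    0.706  418.   ]
 [ 434.049  329.694    0.143    0.859  444.   ]
 [ 687.29   131.866   -0.18     0.565  448.   ]
 [ 579.944  264.945    0.084    0.861  527.   ]
 [ 635.447  216.532    0.75     0.404  166.   ]
 [ 434.315  410.82     0.034    0.862  512.   ]
 [ 581.656  328.47     0.037    0.859  573.   ]
 [ 573.182  406.635    0.125    0.867  581.   ]]
side0
[[ 787.982 -172.581    1.473    0.276  883.   ]
 [ 440.709 -299.162    0.919    0.537  411.   ]
 [ 723.676  127.272   -0.138    0.535  456.   ]
 [ 590.223  183.874   -0.047    0.852  427.   ]
 [ 437.409  180.13    -0.127    0.87   475.   ]
 [ 585.814  266.055    0.048    0.877  489.   ]
 [ 587.328  330.16    -0.016    0.858  506.   ]
 [ 436.216  330.703    0.103    0.878  581.   ]
 [ 577.896  407.573    0.099    0.887  588.   ]
 [ 440.88   412.191   -0.004    0.894  642.   ]]
wA board (array([303.178, 861.721,   1.56 ]), np.float64(0.26582436827620715))
wA board (array([522.516,  12.802,  -0.17 ]), np.float64(0.9796409587804633))
wB board (array([522.584,  13.781,  -0.172]), np.float64(0.9797377717261934))
wB board (array([ 437.788, -461.018,    0.001]), np.float64(0.652691309436971))
```

View pics/cl.png

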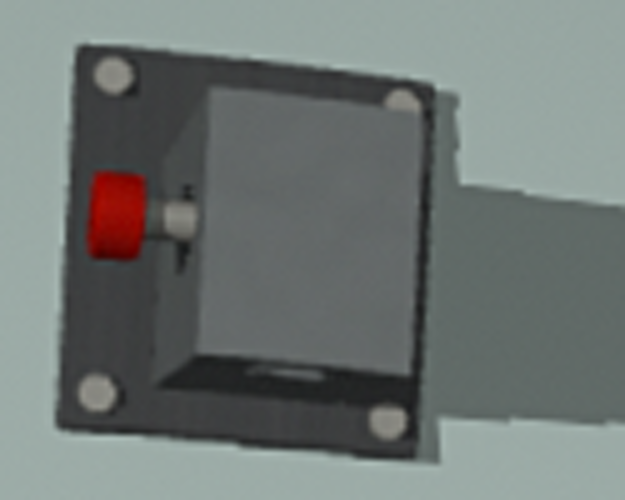

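View pics/br.png

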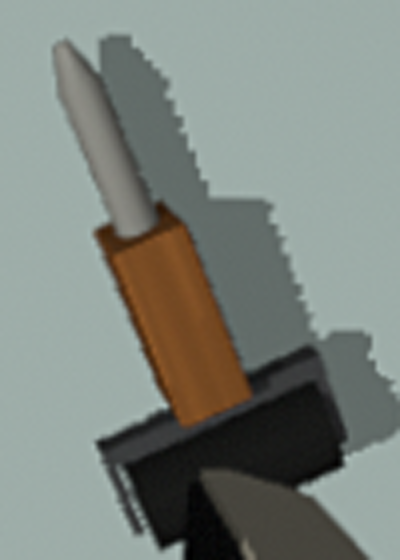

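Clamp crop: block-top corners at (210,85),(422,110),(200,355),(410,375) and plate corners at (57,430) near and (436,84) far. Brayer crop: grip top-face corners at (112,258),(183,222),(252,398),(185,428) and rod tip at (62,42). Fit both, holding residuals against the given sizes.

```bash
python3 - <<'E'
from h import *
from scipy.optimize import least_squares
np.set_printoptions(precision=2,suppress=True)
c=cam(load('wB'),1)
def pf(V,uv,p0):
    r=least_squares(lambda p:(proj(c,place(np.array(V,float),p))-uv).ravel(),p0,x_scale=[1,1,.01]); return r.x,r.fun.reshape(-1,2)
uv=(np.array([(210,85),(422,110),(200,355),(410,375),(57,430),(436,84)])-2)/5+[335,20]
print('clamp',*pf([[32,25,92],[32,-25,92],[-32,25,92],[-32,-25,92],[-45,50,0],[65,-50,10]],uv,[682,-242,0]))
uv=(np.array([(112,258),(183,222),(252,398),(185,428),(62,42)])-1.5)/4+[365,165]
print('brayer',*pf([[35,14,40],[35,-14,40],[-35,-14,40],[-35,14,40],[105,0,22]],uv,[437,-278,.37]))
E
```

```text
clamp [ 671.79 -247.3    -0.05] [[ 0.01  0.24]
 [ 0.24  0.37]
 [-0.41 -0.33]
 [ 0.44  0.08]
 [-0.4   0.27]
 [ 0.14 -0.7 ]]
brayer [ 440.89 -285.09    0.44] [[-0.25 -0.66]
 [ 0.8  -0.14]
 [ 0.63  0.15]
 [-0.57  0.82]
 [-0.55 -0.06]]
```

```bash
cat >> h.py <<'E'
def down(x,y,z,yaw,lin=True,**k):
    o=[np.pi,0,yaw]
    if lin: return robot.move_linear([x,y,z],o,**k)
    return robot.move_ptp([x,y,z],o)
E
python3 - <<'E'
from h import *
b=[440.9,-285.1,.44]; robot.move_gripper(.6)
down(*b[:2],90,b[2],lin=False); down(*b[:2],5,b[2],speed=120)
print(robot.current_contact_force())
robot.move_gripper(0); print('w',robot.current_gripper_width()*93,robot.current_finger_force(),robot.current_tcp_pos(),robot.current_eef_rot())
robot.move_linear([b[0],b[1],75],speed=120)
yaw=-.05; a=np.array([np.cos(yaw),np.sin(yaw)]); m=np.array([671.8,-247.3])-32*a
p=m-a*135; down(*p,75,yaw,speed=150); down(*p,58,yaw)
print(m,p,robot.current_gripper_width()*93,robot.current_t()); snap('wrist','ins'); snap('scene','insS'); snap('side','insT')
d=load('ins'); cv2.imwrite('pics/ins2.png',cv2.resize(d['img'][60:310,200:440],None,fx=2.4,fy=2.4,interpolation=cv2.INTER_CUBIC))
E
```

```text
[-0.13354693  0.98648667  0.57486624]
w 27.696408965248892 29.941693246364594 [ 441.13562694 -285.34705913    5.34069313] [ 3.14086876e+00 -2.46304551e-04  4.39982200e-01]
[ 639.83999167 -245.70066658] [ 505.00870651 -238.95347873] 27.996845622203754 8.9
```

View pics/ins2.png

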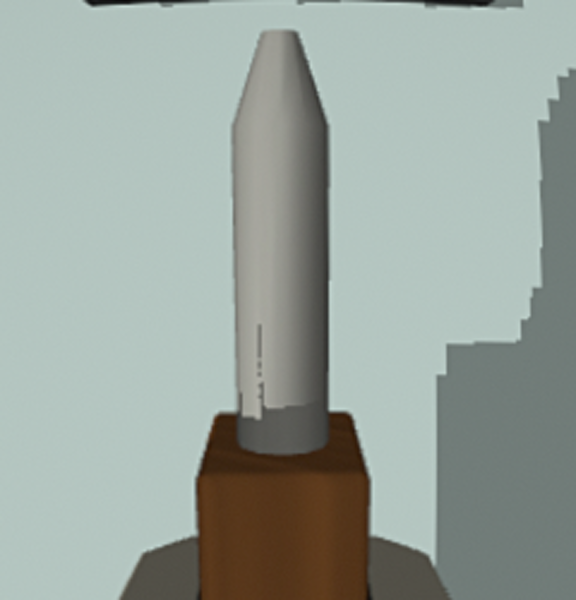

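Insertion view: the rod is straight ahead, tip at crop (279,30), grip centre at column 283; the clamp plate's front edge only just shows at the top. View the upper rows for the bore.

```bash
python3 - <<'E'
from h import *
np.set_printoptions(precision=2,suppress=True)
d=load('ins');c=cam(d,1)
tip=np.array([[279,30]])/2.4+[200,60]; blk=np.array([[283.5,480]])/2.4+[200,60]
print('tip',unproj(c,tip,75),'block front top',unproj(c,blk,93), robot.current_tcp_pos(),robot.current_eef_rot())
cv2.imwrite('pics/ins3.png',cv2.resize(d['img'][0:90,220:420],None,fx=4,fy=4,interpolation=cv2.INTER_CUBIC))
E
```

```text
tip [[ 606.89 -242.34   75.  ]] block front top [[ 536.9  -239.62   93.  ]] [ 504.95 -239.42   58.46] [ 3.14 -0.   -0.05]
```

View pics/ins3.png

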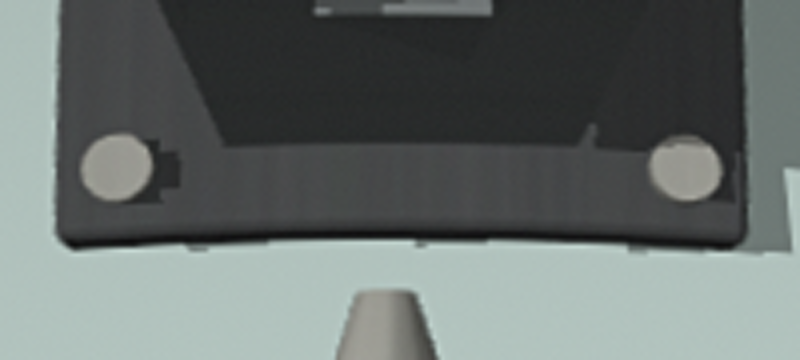

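```bash
python3 - <<'E'
from h import *
np.set_printoptions(precision=2,suppress=True)
c=cam(load('ins'),1)
P={'mouth':((403.5,14),65.75),'bolts':((401.5,168),13),'bl':((58,240),0),'br':((745,240),0),'boltL':((117,167),13),'boltR':((686,169),13),'blkL':((222,146),10)}
for k,(uv,z) in P.items():
    w=unproj(c,np.array([uv])/4+[220,0]-.4,z)[0]; print(k,w)
R0=np.array([np.cos(.05),np.sin(.05)])
E
```

```text
mouth [ 639.6  -245.67   65.75]
bolts [ 635.17 -245.41   13.  ]
bl [ 631.58 -194.11    0.  ]
br [ 626.64 -296.28    0.  ]
boltL [ 638.63 -205.8    13.  ]
boltR [ 634.5  -285.21   13.  ]
blkL [ 641.07 -220.4    10.  ]
```

```bash
python3 - <<'E'
from h import *
np.set_printoptions(precision=2,suppress=True)
yaw=-.05; a=np.array([np.cos(yaw),np.sin(yaw)]); p0=np.array([505.0,-239-1.5])
down(*p0,57.8,yaw); F0=robot.current_contact_force()
p=p0+60*a; print(down(*p,57.8,yaw,speed=60,f_stop=12),robot.current_tcp_pos(),np.array(robot.current_contact_force())-F0)
p=p0+112*a; print(down(*p,57.8,yaw,speed=30,f_stop=22),robot.current_tcp_pos(),np.array(robot.current_contact_force())-F0,robot.current_gripper_width()*93,robot.current_t())
snap('wrist','in1');snap('side','in1s')
E
```

```text
False [ 564.51 -243.39   57.69] [0.03 0.04 0.67]
True [ 606.21 -246.     57.1 ] [-0.07 -1.03  4.82] 27.846297212490136 11.8167
```

```bash
python3 - <<'E'
from h import *
np.set_printoptions(precision=2,suppress=True)
p=np.array(robot.current_tcp_pos()); print(robot.move_linear([p[0]+4,p[1]-.2,p[2]],speed=15,f_stop=20),robot.current_tcp_pos(),robot.current_contact_force(),robot.current_gripper_width()*93)
snap('wrist','in2');d=snap('side','in2s')
a=cv2.resize(load('in2')['img'][0:330,160:480],(560,577)); b=cv2.resize(d['img'][140:230,260:400],None,fx=4,fy=4,interpolation=cv2.INTER_CUBIC)[:,200:440]
b=cv2.resize(b,(240,577*0+360)); o=np.zeros((577,800,3),np.uint8); o[:,:560]=a; o[:360,560:]=b; cv2.imwrite('pics/in2c.png',o)
E
```

```text
False [ 606.72 -245.96   56.96] [-12.43  -1.73   6.26] 27.736321466872166
```

View pics/in2c.png

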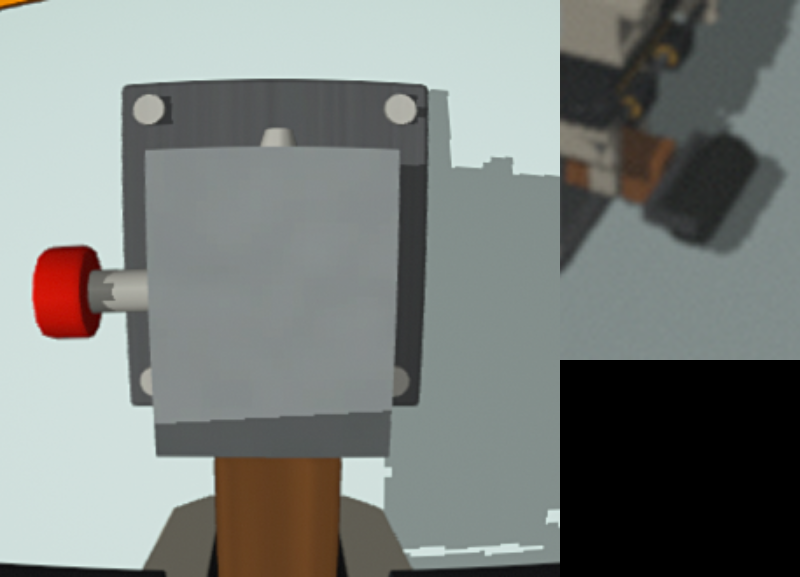

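The rod tip sticks out behind the clamp (crop (277,135)), the grip is flush with the front face at row 457, and the knob is pushed out: it is fully home. Release and look.

```bash
python3 - <<'E'
from h import *
np.set_printoptions(precision=3,suppress=True)
robot.move_gripper(.55); p=robot.current_tcp_pos(); robot.move_linear([p[0],p[1],170],speed=150)
down(430,290,350,0,lin=False); snap('wrist','wA2'); d=snap('side','s2'); e=snap('scene','sc2'); print(robot.current_t())
s=slats(load('wA2')); print(s[:, :4])
a=cv2.resize(d['img'][140:230,270:400],(650,450),interpolation=cv2.INTER_CUBIC); cv2.imwrite('pics/hang.png',a)
E
```

```text
16.2833
[[698.198 142.348   1.418   0.58 ]
 [585.567 331.051  -0.001   0.936]
 [589.796 185.146  -0.035   0.906]
 [583.583 266.621   0.06    0.935]
 [576.699 408.294   0.123   0.893]
 [439.824 413.089  -0.007   0.884]
 [436.376 331.419   0.104   0.893]
 [436.027 180.702  -0.116   0.923]]
```

View pics/hang.png

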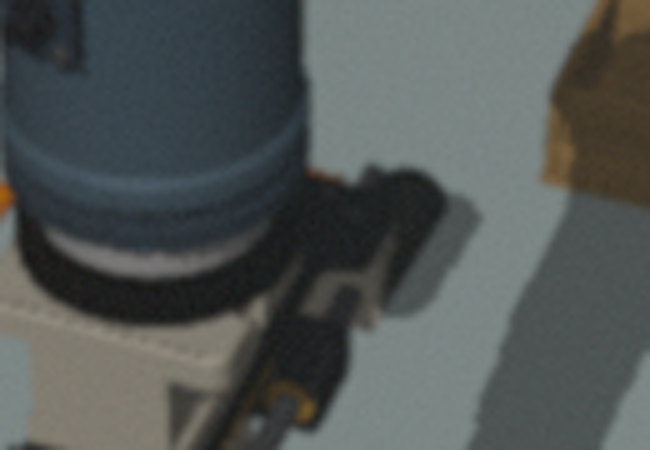

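The arm blocks the side view of the roller here, so I'll check it later. The slats are unchanged and match the side camera. Stack now, re-surveying before every pick in case something is knocked.

```bash
cat >> h.py <<'E'
B=np.array([522.5,13.2,-.171])
def survey(fn):
    down(430,290,350,0,lin=False); d=snap('wrist',fn); s=slats(d)
    return [r for r in s if r[3]>.82 and np.hypot(*(r[:2]-B[:2]))>110]
def pickplace(s,k,side):
    x,y,a=s[:3]; ya=a+np.pi if x>500 else a
    robot.move_gripper(.45); down(x,y,90,ya,lin=False); down(x,y,3,ya,speed=120,f_stop=12)
    robot.move_gripper(0); w=robot.current_gripper_width()*93
    robot.move_linear([x,y,110],speed=200)
    off=np.array([0,32*side]) if k%2==0 else np.array([32*side,0])
    c,n=np.cos(B[2]),np.sin(B[2]); px,py=B[:2]+np.array([[c,-n],[n,c]])@off
    py_=B[2]+(np.pi/2 if k%2 else (np.pi if x>500 else 0)); zb=6+18*k
    w2=robot.current_gripper_width()*93
    if min(w,w2)<15: print('lost',w,w2); return False
    down(px,py,zb+60,py_,lin=False); st=down(px,py,zb+3,py_,speed=80,f_stop=8)
    z=robot.current_tcp_pos()[2]; robot.move_gripper(.35); robot.move_linear([px,py,max(zb+70,120)],speed=200)
    print('layer',k,side,'w',round(w,1),round(w2,1),'stop',st,'z',round(z-zb,1),'t',round(robot.current_t(),1)); return True
E
python3 - <<'E'
from h import *
np.set_printoptions(precision=3,suppress=True)
c=survey('v0'); s=min(c,key=lambda r:abs(r[0]-436)+abs(r[1]-181)); print(len(c),s)
pickplace(s,0,-1)
c=survey('v1'); print(np.array(c)[:,:4])
E
```

```text
7 [ 436.256  180.617   -0.118    0.926 1045.   ]
layer 0 -1 w 17.9 17.7 stop True z 3.1 t 23.0
[[585.487 330.641   0.018   0.889]
 [584.066 266.607   0.06    0.928]
 [589.568 184.885  -0.034   0.909]
 [576.174 408.275   0.124   0.894]
 [439.274 413.114  -0.006   0.887]
 [436.378 331.312   0.102   0.889]]
```

```bash
python3 - <<'E'
from h import *
np.set_printoptions(precision=3,suppress=True)
for i,(k,sd) in enumerate([(0,1),(1,-1)]):
    c=survey(f'v{i+2}'); s=min(c,key=lambda r:np.hypot(r[0]-B[0],r[1]-B[1])); print(len(c),s[:4])
    if not pickplace(s,k,sd): break
c=survey('v4'); print(np.array(c)[:,:4]); d=load('v4')
snap('side','s4'); snap('scene','sc4')
cv2.imwrite('pics/v4c.png',np.hstack([cv2.resize(d['img'][70:200,450:570],(440,477),interpolation=cv2.INTER_CUBIC),cv2.resize(load('sc4')['img'][215:295,295:400],(360,477),interpolation=cv2.INTER_CUBIC)]))
E
```

```text
6 [589.195 185.07   -0.031   0.909]
layer 0 1 w 17.8 17.9 stop True z 3.1 t 32.7
5 [583.644 266.579   0.061   0.935]
layer 1 -1 w 17.7 17.5 stop True z 3.2 t 44.0
[[585.869 331.015   0.001   0.929]
 [575.804 408.406   0.122   0.892]
 [439.274 413.032  -0.005   0.882]
 [436.491 331.28    0.102   0.895]]
```

View pics/v4c.png

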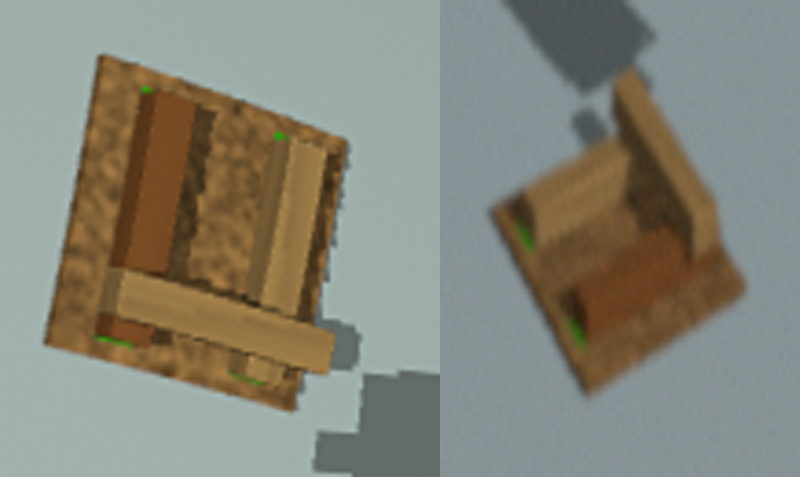

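Top view: both first-layer slats cover the green stripes with only slivers visible at (147,90), (280,135) and (115,340). The first cross slat lies centred across them; its apparent right shift is parallax. Continue with the other four.

```bash
python3 - <<'E'
from h import *
np.set_printoptions(precision=3,suppress=True)
for i,(k,sd) in enumerate([(1,1),(2,-1),(2,1),(3,-1)]):
    c=survey(f'v{i+5}'); s=min(c,key=lambda r:np.hypot(r[0]-B[0],r[1]-B[1])); print(len(c),s[:4])
    if not pickplace(s,k,sd): break
robot.move_gripper(.6); c=survey('v9'); print('left',len(c),robot.current_t())
down(300,300,380,.3,lin=False); down(250,480,350,.3,lin=False); d=snap('scene','sc9'); e=snap('side','s9'); d3=load('v9')
A=cv2.resize(d['img'][150:290,185:395],(480,320),interpolation=cv2.INTER_CUBIC)
C=cv2.resize(e['img'][150:310,250:390],(320,366),interpolation=cv2.INTER_CUBIC)
D=cv2.resize(d3['img'][60:200,440:580],(280,280),interpolation=cv2.INTER_CUBIC)
o=np.zeros((600,800,3),np.uint8); o[:320,:480]=A; o[:366,480:]=C; o[320:,:280]=D; cv2.imwrite('pics/fin.png',o)
E
```

```text
4 [585.378 330.688   0.019   0.894]
layer 1 1 w 17.4 17.5 stop True z 3.1 t 54.4
3 [436.517 331.306   0.103   0.895]
layer 2 -1 w 18.0 18.0 stop True z 3.2 t 62.8
2 [576.457 408.499   0.122   0.89 ]
layer 2 1 w 17.4 17.8 stop True z 3.2 t 72.5
1 [438.768 413.538  -0.013   0.891]
layer 3 -1 w 17.5 17.8 stop True z 3.2 t 82.7
left 0 85.0667
```

View pics/fin.png

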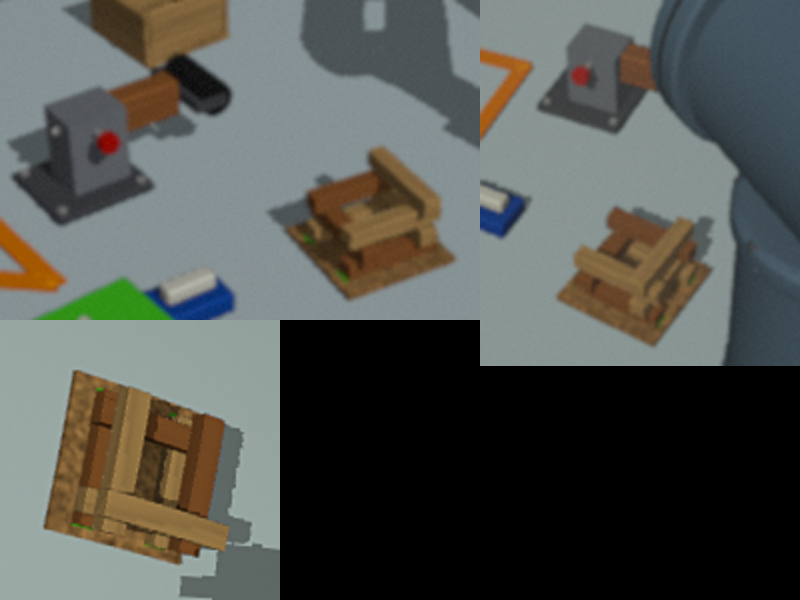

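The tower stands with four crosswise layers and a single top slat. The roller hangs level in the clamp with no visible gap. One close overhead check of the roller and the tower top.

```bash
python3 - <<'E'
from h import *
np.set_printoptions(precision=2,suppress=True)
down(250,300,380,0,lin=False); down(520,-170,330,0,lin=False); d=snap('wrist','z1')
down(560,-250,230,-.05,lin=False); e=snap('wrist','z2'); print(robot.current_t())
o=np.hstack([cv2.resize(e['img'][30:300,190:450],(500,519)),cv2.resize(d['img'][120:280,140:290],(300,320),interpolation=cv2.INTER_CUBIC)[:519] if 0 else cv2.copyMakeBorder(cv2.resize(d['img'][110:270,130:280],(300,320)),0,199,0,0,cv2.BORDER_CONSTANT)])
cv2.imwrite('pics/fin2.png',o)
E
```

```text
89.975
```

View pics/fin2.png

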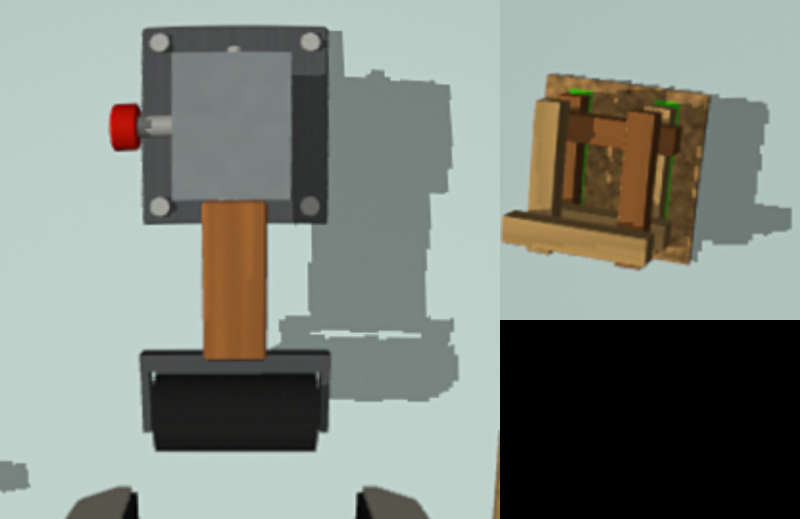

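The grip meets the clamp face at row 201, in line with the block. The rod tip shows behind at (233,48) and the knob is out. The tower is square and complete. Hand in.

```bash
python3 -c "
from bench import robot
print(robot.current_contact_force()); print(robot.hand_in(), robot.current_t())"
```

```text
[ 0.62530116 -0.6598327   0.10231668]
the job is handed in; nothing more can be done
the job is handed in; nothing more can be done
```

The job is handed in at about 90 s of the 210 s: in the last pictures the ink roller is fully home in the clamp and all seven slats are stacked crosswise on the cork board, with the odd one alone on top. The hand-in call returned no verdict, so I don't know the judged result.

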